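# Stand the toppled oil bottle back up in the tasting-stall rack

### The arm

A 6-joint arm with a two-finger parallel gripper is mounted at the origin on the work surface. World frame = base frame: x ahead of the robot, y to its left, z up, the work surface at z = 0. Lengths are in m, angles in rad, forces in N, time in s.
With the tool pointing down it reaches from about 0.275 to 0.85 m from the base axis. Payload 5.2 kg.
Tool frame: the origin (TCP) lies at the very end of the fingers, on their centre line; the grasp point (between the pads) lies r.grip_point_offset behind it (r.grip_point_offset is the distance from the TCP to the grasp point, in m); y points along the fingers, z is the direction in which the jaws open and shut, and the axes are right-handed (so a half turn about y gives the same grasp; the last joint's range is limited). The gripper opens to 85 mm and grips with 20 to 120 N. Pads are 22 mm wide; open, the fingers measure 114 mm over their backs; the gripper's body (76 mm by 85 mm) begins 54 mm behind the grasp point. The pads swing forward as they close: fully open they stand 13 mm farther back than shut.
Start: joints at [-1.521, 0.259, 1.535, -0, 1.348, -0.203], TCP at [0.138, -0.533, 0.231] pointing down, gripper open.
Joint ranges: [-3.14, 3.14], [-0.91, 2.08], [0.19, 2.58], [-1.22, 4.36], [0.22, 2.71], [-3.12, 3.12]. Speed limits (rad/s): [2.57, 2.57, 3.14, 3.14, 3.14, 3.14].

### API

Orientations are given as [roll, pitch, yaw] about the fixed x, y, z axes, in that order (R = Rz(yaw) Ry(pitch) Rx(roll)).
In Python, from workcell import r, read_camera, spotter gives the robot as it stands. The module is installed in compiled form; this text tells all that it offers.
- The arm moves only by the tool servo_tool, never from a script. Its argument "deltas" is text: rows parted by semicolons, each of 5 numbers parted by spaces: the closure, from 0 (fully open) to 1 (shut), then the shift along the tool's x, y, z in cm, then the turn about the tool's y in rad. In form: gripper dx dy dz twist; .... A call has 1 to 8 rows; each row shifts and turns the commanded pose from where the row before left it, along the tool's axes as they then stand; what a row does not reach is not made up. A row lasts 1/8 s, in which the tool goes at most 62.5 mm and 10.7 degrees, less where a joint would pass 70% of its speed; a pose out of reach is approached as far as the arm can. A call is refused whole if a number of a shift passes 6.25 or a number of a turn 0.188, either way. A call with a gripper value outside its range is refused whole. The fingers move at their own pace and stop on an object; "newtons" is the grip in N (left out, the last holds). Time passes only in rows, so rows that do not move let the fingers close. It gives the time, the measured TCP pose, the force and the opening at its end, in the units of the state.
- r.get_obs(): the state, without advancing time (a new reading comes with each control period).
- read_camera(name): name is "side" or "top"; returns a dict with "img" (400x640x3 uint8, red, green, blue), "intrinsics" (3x3 intrinsics, pixels), "dist_coeffs" ([k1, k2, p1, p2, k3] as OpenCV has them; the pictures are not rectified), "cam_to_world" (4x4, takes a point from camera to world coordinates). Camera axes: x right, y up, looking along -z (the intrinsics and any distortion apply to the point x, -y, -z); pixel columns grow to the right and rows downward; lengths in m; the calibration is good to about 2 mm. A picture is of the moment at which its call begins. There is no depth.
- r.job_done(): hands the job in, once; it reports no verdict.
Trained networks look in a picture, given as the dict that the camera call returned (one of the last four; its "shot" number tells which), for a name from the list of things; names that differ only in an ending like _2 or _b are one class to them, and where a whole thing is asked for, a point or a joint stands for the part that bears it (a point fixed in the world has none). Each returns a list of dicts, best first, with "score" (0 to 1); they miss things now and then, are a little off and sometimes report something else, mostly with a low value. They report only what shows in the picture. A call takes as long as a camera call. They do not tell look-alikes from the thing itself.
- spotter.cut_out(picture, name): "pixels" (400x640 bool, what is visible of it) and "extent" ([left, top, width, height] in pixels, round what is visible of it).
The state is a dict: "time_s": time; "joints": joint angles; "joint_velocities": joint speeds; "tau": joint torques, N m; "ee_pos": TCP position; "eef_rot": TCP orientation; "ft_force": force on the tool from outside, world axes, zero at the start; "ft_torque": the same for the moment, N m; "opening": opening from 0.0 (shut) to 1.0 (fully open).
Only numpy, scipy, OpenCV 4.12 (cv2) and the standard library are available. Lean on these libraries where they do the work, as an engineer would, in place of code of your own. Each camera call takes 0.05 s, during which the arm holds its last target.

### The job

On the cheese-tasting table, the amber square bottle with the yellow cap has toppled forward over the low front rail of the wooden rack. Push its top end up and back against the rack's tall back board until it stands upright by itself on the rack's floor, close against the board, tipping it up where it is rather than lifting it out of the rack. Leave the green bottle and the wooden serving paddle, which is kept leaning over the rail, as they are, and draw back from the bottle when it stands.

Things in the scene. Friction and masses are not known exactly. Their poses are not given: they have to be found in the camera images.
- rack: Fixed wooden trough, 384 mm long (y), holding three things in any order, about 115 mm apart. Origin: on the table, at mid-length, at the foot of the back board's front face; x level from that board to the front rail (away from the robot), z up. Floor top z = 8 mm. Board behind x = 0, 14 mm thick, top z = 118. Rail x = 85 to 97, top z = 50. End boards y = +-180 to 192, same height.
- oil_mid (a point): Fallen amber square bottle, 46 x 46 mm, 134 tall, 0.25-0.5 kg; yellow cap 30 mm wide, 112 to 134 above the foot. Point: on its axis 67 mm above the foot; z foot to cap. At the start z points away from the board, 36 deg above level: foot's lower edge on the rack floor, upper edge at the board, cap overhanging beyond the rail. Standing flush: rack x = 23, z = 75 mm, its x along the rack's.
- vinegar: Bystander: dark green square bottle with a black cap, same size as the amber one (46 x 46 x 134 mm), already standing in the rack. Origin at the centre of its underside, z up. To be left alone.
- paddle: Bystander: light wooden serving paddle, 159 mm long and 8 mm thick, blade 50 mm wide, handle 24 mm wide, leaning over the front rail with its blade in the trough. Origin on its middle line 45 mm from the blade end; z runs from the blade to the handle end. It belongs as it is: to be left alone.
There are look-alikes about, which are no part of the job. What is meant by the part that bears oil_mid is not pink or purple, and is the larger of those in its own colour.

How it is judged:
At the end, for the whole second after the job is handed in: The amber bottle stands on the rack's floor, upright within 10 degrees, its back within 20 mm of the back board (its middle 10 to 43 mm in front of the board and 63 to 87 mm above the table), and stays so by itself (angle between oil_mid's own z axis and vertical below 0.175 rad and x of oil_mid in the frame of rack between 0.01 and 0.043 m and z of oil_mid in the frame of rack between 0.063 and 0.087 m); the robot touches nothing.
It fails at once if the amber bottle is lifted out of the rack (its middle more than 120 mm above the table) (height (world z) of oil_mid above 0.12 m).
It fails at once if the green bottle is shifted by more than 25 mm or tipped by more than 17 degrees (distance of vinegar from where it was at the start of the episode above 0.025 m or angle between vinegar's own z axis and vertical above 0.3 rad).
It fails at once if the serving paddle is shifted by more than 25 mm (distance of paddle from where it was at the start of the episode above 0.025 m).
It also fails if it takes over 29 s, if anything falls off the work surface, if the arm or the gripper's body presses on something with over 40 N, if the wrist force passes 120 N, or if a joint passes its speed limit or range.

## Working session

There is one attempt and no reset: what is moved stays moved. The work goes in short steps, Python scripts to look and compute and a tool call to move; the robot and the scene stay as the last step left them, time stands still between calls to the robot, and variables do not carry over. Pictures are saved under pics/ and viewed, and the job is handed in when it is done.

Besides the shell and the picture viewer there is one more tool, called after "Emit:" as name(argument=value, ...) on one line, values as JSON. servo_tool: Moves the arm, as the interface text tells. Its arguments: {"type":"object","properties":{"deltas":{"type":"string"},"newtons":{"type":"number"}},"required":["deltas"]}

```bash
mkdir -p pics; cat > h.py <<'E'
import numpy as np,cv2,pickle
from workcell import r, read_camera, spotter
def snap(n,tag):
    p=read_camera(n); cv2.imwrite(f'pics/{tag}.png',p['img'][:,:,::-1]); pickle.dump(p,open(f'pics/{tag}.pkl','wb')); return p
def ray(p,u,v):
    K=np.array(p['intrinsics']);d=np.array(p['dist_coeffs'])
    q=cv2.undistortPoints(np.array([[[u,v]]],float),K,d)[0,0]
    T=np.array(p['cam_to_world']); return T[:3,3],T[:3,:3]@np.array([q[0],-q[1],-1])
def atz(p,u,v,z):
    o,d=ray(p,u,v); return o+d*(z-o[2])/d[2]
def proj(p,X):
    T=np.array(p['cam_to_world']); c=(np.atleast_2d(X)-T[:3,3])@T[:3,:3]
    c=c*[1,-1,-1]
    return cv2.projectPoints(c.astype(float),np.zeros(3),np.zeros(3),np.array(p['intrinsics']),np.array(p['dist_coeffs']))[0][:,0]
def tri(p1,a,p2,b):
    o1,d1=ray(p1,*a);o2,d2=ray(p2,*b)
    s=np.linalg.lstsq(np.c_[d1,-d2],o2-o1,rcond=None)[0]
    A=o1+s[0]*d1;B=o2+s[1]*d2; return (A+B)/2,np.linalg.norm(A-B)
E
python3 - <<'E'
from h import *
o=r.get_obs(); print(o['ee_pos'],o['eef_rot'],r.grip_point_offset,o['opening'])
for n in ('top','side'):
    p=snap(n,n+'0'); print(n,np.round(p['cam_to_world'],3).tolist(),np.round(p['intrinsics'],1).tolist())
    for t in ('oil_mid','vinegar','paddle','rack'):
        for k in spotter.cut_out(p,t): 
            yy,xx=np.nonzero(k['pixels']); print(t,round(k['score'],2),k['extent'],xx.mean().round(),yy.mean().round())
E
```

```text
[ 0.13756749 -0.53195585  0.23045902] [-1.57262365e+00  3.61816139e-04 -2.88874643e+00] 0.0187 0.9978584577839097
top [[-0.02, 0.987, -0.161, 0.411], [-1.0, -0.021, -0.006, 0.091], [-0.009, 0.161, 0.987, 0.897], [0.0, 0.0, 0.0, 1.0]] [[418.2, 0.0, 321.3], [0.0, 418.2, 194.2], [0.0, 0.0, 1.0]]
oil_mid 0.89 [254.5, 134.4, 49.4, 18.8] 277.0 147.0
oil_mid 0.88 [204.9, 111.1, 12.8, 40.1] 211.0 129.0
oil_mid 0.75 [257.2, 166.1, 20.2, 61.5] 266.0 201.0
oil_mid 0.6 [234.2, 267.6, 51.1, 67.3] 259.0 300.0
vinegar 0.58 [365.6, 201.0, 30.9, 28.4] 381.0 215.0
paddle 0.93 [310.0, 161.7, 24.0, 72.9] 320.0 204.0
rack 0.66 [214.9, 183.5, 203.7, 63.9] 320.0 217.0
side [[0.919, 0.178, -0.351, 0.238], [-0.394, 0.46, -0.796, -0.625], [0.02, 0.87, 0.493, 0.534], [0.0, 0.0, 0.0, 1.0]] [[435.8, 0.0, 321.6], [0.0, 435.8, 207.2], [0.0, 0.0, 1.0]]
oil_mid 0.81 [275.8, 173.9, 46.2, 46.2] 298.0 194.0
oil_mid 0.66 [174.0, 210.6, 66.7, 30.6] 208.0 223.0
oil_mid 0.58 [334.9, 193.0, 23.1, 28.6] 347.0 207.0
oil_mid 0.57 [322.0, 172.4, 32.2, 16.4] 338.0 180.0
vinegar 0.87 [305.9, 211.0, 31.9, 68.2] 321.0 248.0
paddle 0.89 [295.7, 202.1, 52.4, 39.1] 321.0 219.0
rack 0.87 [250.5, 166.0, 112.7, 142.9] 302.0 250.0
```

View pics/top0.png

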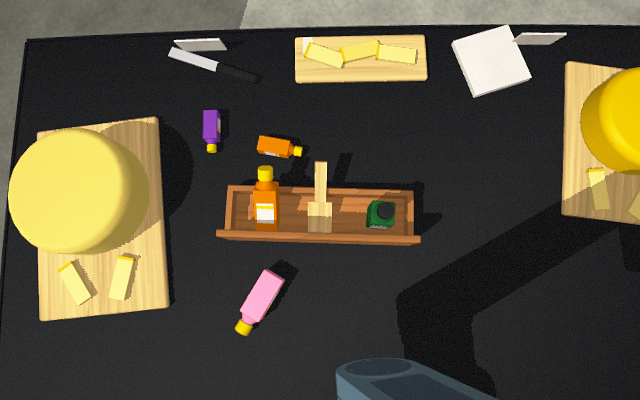

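View pics/side0.png

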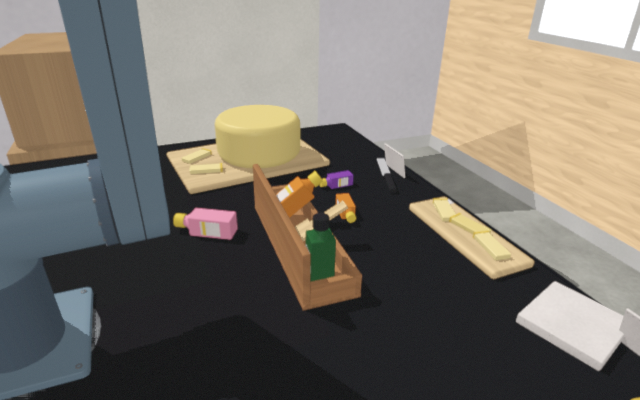

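```bash
python3 - <<'E'
import cv2,numpy as np
a=cv2.imread('pics/top0.png')[100:350,190:430];b=cv2.imread('pics/side0.png')[150:320,160:380]
f=lambda i,s:cv2.resize(i,None,fx=s,fy=s,interpolation=cv2.INTER_CUBIC)
cv2.imwrite('pics/ct.png',f(a,2.4));cv2.imwrite('pics/cs.png',f(b,3.4))
E
```

```text
(no output)
```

View pics/ct.png

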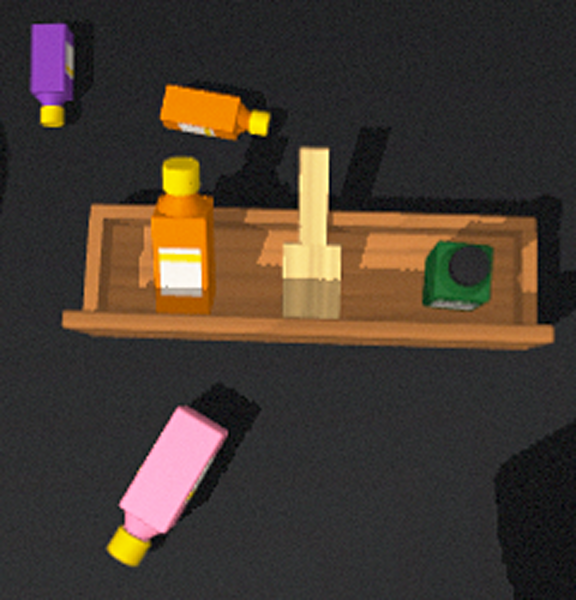

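View pics/cs.png

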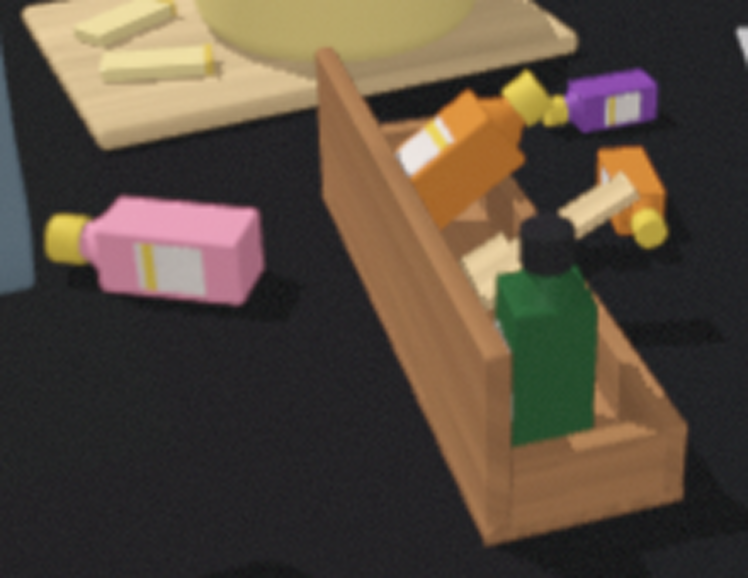

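Candidates in the top view are the amber bottle in the rack (265,201), a smaller orange bottle lying at (277,147), a purple one (211,129) and a pink one (259,300). I choose (265,201): it is amber, the larger of its colour, and lies over the rail. The paddle is at (320,204) and the green bottle at (381,215). Next I fit the rack.

```bash
cat > fit.py <<'E'
from h import *
from scipy.optimize import least_squares
T=pickle.load(open('pics/top0.pkl','rb'));S=pickle.load(open('pics/side0.pkl','rb'))
c=lambda x,y:(x/2.4+190-.3,y/2.4+100-.3)
s=lambda x,y:(x/3.4+160-.3,y/3.4+150-.3)
L=[(T,(.097,.192,.05),c(90,205)),(T,(.097,-.192,.05),c(537,217)),
(T,(0,.192,.118),c(63,312)),(T,(0,-.192,.118),c(553,328)),
(S,(.097,-.192,.05),s(685,427)),(S,(.097,-.192,0),s(683,496)),(S,(-.014,-.192,0),s(487,543)),(S,(-.014,-.192,.118),s(486,358)),(S,(0,-.192,.118),s(509,347))]
def W(q,X):
    X=np.atleast_2d(X);a=q[2];return np.c_[q[0]+np.cos(a)*X[:,0]-np.sin(a)*X[:,1],q[1]+np.sin(a)*X[:,0]+np.cos(a)*X[:,1],X[:,2]]
f=lambda q:np.concatenate([proj(p,W(q,X))[0]-u for p,X,u in L])
if __name__=='__main__':
    R=least_squares(f,[.4,.09,0],loss='soft_l1');print(R.x);print(R.fun.reshape(-1,2).round(1) if 0 else f(R.x).reshape(-1,2).round(1))
    np.save('rack.npy',R.x);q=R.x
    # bottle y: fit y offset & yaw via mask points
    def bot(y,th=np.radians(36),x0=None):
        # foot lower(front) edge on floor, upper edge at board: local: foot centre
        ax=np.array([np.cos(th),0,np.sin(th)]);n=np.array([-np.sin(th),0,np.cos(th)])
        # upper foot edge at x=0: foot+.023n ->x=0 ; lower edge z=.008
        fx=.023*np.sin(th);fz=.008+.023*np.cos(th)
        F=np.array([fx,y,fz]);P=[]
        for t,w in((0,.023),(.095,.023),(.112,.015),(.134,.015)):
            for i in(-1,1):
                for j in(-1,1):P.append(F+ax*t+n*w*i+np.array([0,w*j,0]))
        return np.array(P)
    for y in (.1,.115,.13):
        print(y,proj(T,W(q,bot(y)))[[3,2,7,6,15,14]].round(1).tolist())
    y=.115
    for p,n in((T,'t'),(S,'s')):
        im=p['img'][:,:,::-1].copy();im=cv2.resize(im,None,fx=3,fy=3,interpolation=cv2.INTER_CUBIC)
        bx=lambda x0,x1,y0,y1,z0,z1:np.array([(a,b,d) for a in(x0,x1) for b in(y0,y1) for d in(z0,z1)])
        pts=np.vstack([bx(-.014,0,-.192,.192,0,.118),bx(.085,.097,-.192,.192,0,.05),bot(y)])
        for k,u in enumerate(proj(p,W(q,pts))): cv2.circle(im,tuple(int(v) for v in (u*3+1.5).round()),2,(255,0,255) if k<16 else (255,255,0),-1)
        im=im[300:840,570:1290] if n=='t' else im[450:990,600:1200]
        cv2.imwrite(f'pics/ov_{n}.png',im)
E
python3 fit.py
```

```text
[ 0.46626178  0.10374986 -0.04805833]
[[-0.2  0. ]
 [-0.6 -0.1]
 [-0.6 -0.3]
 [ 0.6 -1.3]
 [ 0.4 -0.8]
 [-0.9  0.5]
 [-0.7  0.6]
 [-0.6  0.3]
 [ 0.8  1.9]]
0.1 [[258.1, 233.2], [280.5, 233.8], [255.5, 191.5], [279.2, 192.1], [259.3, 171.4], [274.9, 171.8]]
0.115 [[250.7, 233.0], [273.2, 233.6], [247.8, 191.3], [271.5, 191.9], [251.5, 171.3], [267.1, 171.6]]
0.13 [[243.4, 232.7], [265.9, 233.4], [240.2, 191.1], [263.8, 191.7], [243.7, 171.1], [259.3, 171.4]]
```

View pics/ov_t.png

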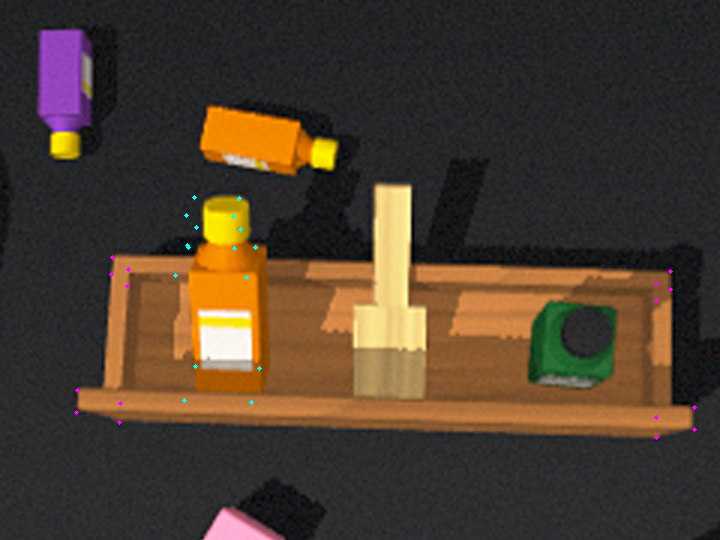

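View pics/ov_s.png

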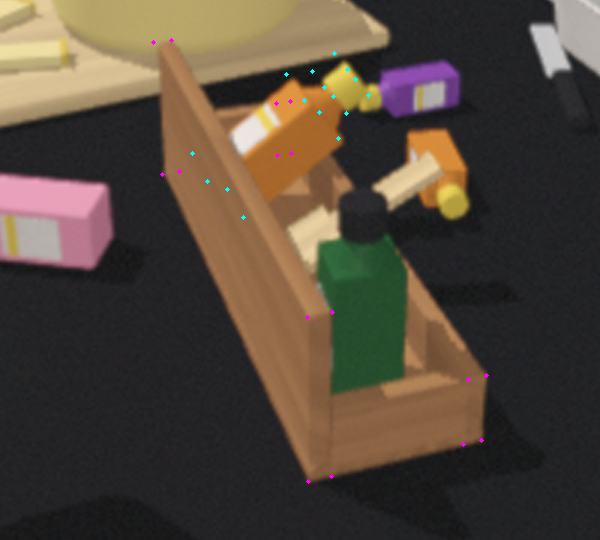

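The rack fit is good to about 1 px. Its origin is at (0.466, 0.104) with yaw -0.048, and the amber bottle sits at rack y ≈ 0.102. Plan: shut the fingers, turn the jaws along the rack's y, go in front of the cap, come down, and push back and slightly up.

Emit:
servo_tool(deltas="1 0 0 0 0.15; 1 0 0 0 0.15; 1 -2.8 0 -4.7 0; 1 -2.8 0 -4.7 0; 1 -2.8 0 -4.7 0; 1 -2.8 0 -4.7 0; 1 -2.8 0 -4.7 0; 1 -2.8 0 -4.7 0", newtons=40)

```text
time_s: 1.5
ee_pos: [0.3195, -0.2573, 0.2316]
eef_rot: [-1.57, 0.001, 3.094]
ft_force: [1.2, -0.6, -0.4]
opening: 0.001
```

Emit:
servo_tool(deltas="1 -2.8 0 -4.7 0; 1 -2.8 0 -4.7 0; 1 -2.8 0 -4.7 0; 1 -2.8 0 -4.7 0; 1 -2.8 0 -4.7 0; 1 -2.8 0 -4.7 0; 1 -2.8 0 -4.7 0; 1 -2.8 0 -4.7 0")

```text
time_s: 2.5
ee_pos: [0.5611, 0.108, 0.2315]
eef_rot: [-1.571, 0.001, 3.095]
ft_force: [-0.1, -0.6, -0.3]
opening: 0.001
```

Emit:
servo_tool(deltas="1 -2.8 0 -4.7 0; 1 -2.8 0 -4.7 0; 1 0 0 0 0")

```text
time_s: 2.88
ee_pos: [0.6215, 0.2008, 0.2299]
eef_rot: [-1.572, -0.001, 3.098]
ft_force: [-0.1, -0.7, 1.0]
opening: 0.002
```

```bash
cat > st.py <<'E'
from h import *
q=np.load('rack.npy');a=q[2];o=r.get_obs();e=o['ee_pos'];d=np.array(e)[:2]-q[:2]
print('t',o['time_s'],'rack xyz',np.round([np.cos(a)*d[0]+np.sin(a)*d[1],-np.sin(a)*d[0]+np.cos(a)*d[1],e[2]],4),'rpy',np.round(o['eef_rot'],3),'F',np.round(o['ft_force'],1),o['opening'],np.round(o['joints'],2))
E
python3 st.py
```

```text
t 2.875 rack xyz [0.1504 0.1044 0.2299] rpy [-1.572e+00 -1.000e-03  3.098e+00] F [-0.1 -0.7  1. ] 0.002394432225757739 [0.14 0.45 1.27 0.   1.43 1.76]
```

Emit:
servo_tool(deltas="1 -1.5 0 0.3 0; 1 0 3 0 0; 1 0 3 0 0; 1 0 0 0 0")

```text
time_s: 3.38
ee_pos: [0.6332, 0.1926, 0.1687]
eef_rot: [-1.569, -0.006, 3.094]
ft_force: [-0.3, 0.3, -0.1]
opening: -0.0
```

```bash
python3 st.py; python3 - <<'E'
from h import *
a=snap('top','t1')['img'][100:300,180:440];b=snap('side','s1')['img'][60:320,160:420]
f=lambda i,s:cv2.resize(i[:,:,::-1],None,fx=s,fy=s,interpolation=cv2.INTER_CUBIC)
cv2.imwrite('pics/c1.png',np.hstack([cv2.copyMakeBorder(f(a,1.5),0,190,0,0,0),f(b,1.5)[:490]] if 0 else [cv2.resize(f(a,1.5),(390,300)),cv2.resize(f(b,1.5),(390,390))[:300]]))
E
```

```text
t 3.375 rack xyz [0.1625 0.0967 0.1687] rpy [-1.569 -0.006  3.094] F [-0.3  0.3 -0.1] -0.0002536090587943856 [ 0.13  0.5   1.32 -0.    1.32  1.75]
```

View pics/c1.png

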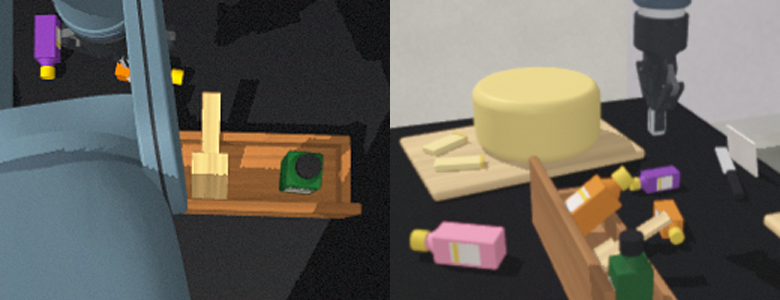

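The gripper hangs in front of the amber bottle's cap and clears it. Now I descend.

Emit:
servo_tool(deltas="1 0 3 -0.5 0; 1 0 3 0 0; 1 0 3 0 0; 1 0 0.2 0 0; 1 0 0 0 0")

```text
time_s: 4.1
ee_pos: [0.6369, 0.1988, 0.0814]
eef_rot: [-1.571, 0.003, 3.094]
ft_force: [0.9, -0.0, 0.2]
opening: -0.003
```

```bash
cat > look.py <<'E'
import sys
from h import *
import runpy; runpy.run_path('st.py')
b=snap('side','s'+sys.argv[1])['img'][120:320,220:420]
cv2.imwrite(f'pics/c{sys.argv[1]}.png',cv2.resize(b[:,:,::-1],None,fx=3,fy=3,interpolation=cv2.INTER_CUBIC))
E
python3 look.py 2
```

```text
t 4.1 rack xyz [0.1659 0.1032 0.0814] rpy [-1.571e+00  3.000e-03  3.094e+00] F [ 0.9 -0.   0.2] -0.0033919937551985645 [ 0.14  0.58  1.42 -0.    1.14  1.75]
```

View pics/c2.png

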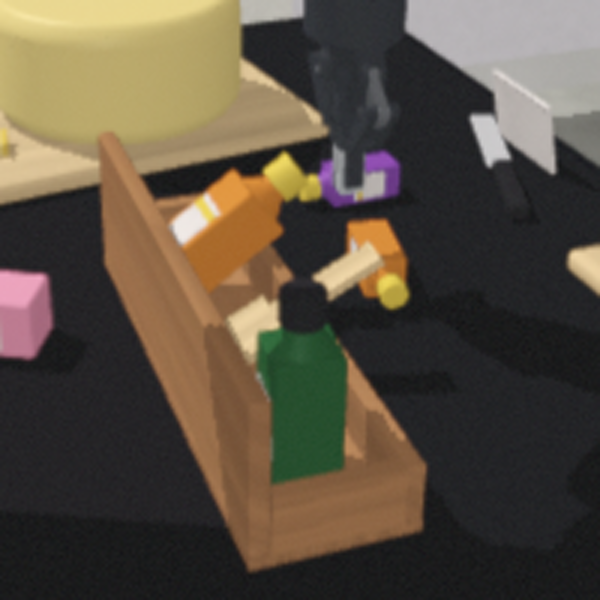

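The fingertip stands just in front of the cap with its end below it. I start the push gently.

Emit:
servo_tool(deltas="1 1.0 0.5 0 0; 1 1.0 0 0 0; 1 0.7 0 0 0; 1 0.7 -0.1 0 0; 1 0.7 -0.1 0 0; 1 0.7 -0.1 0 0; 1 0.7 -0.1 0 0")

```text
time_s: 5.03
ee_pos: [0.6049, 0.2014, 0.0918]
eef_rot: [-1.578, 0.055, 3.093]
ft_force: [46.3, -3.9, 24.2]
opening: -0.0
```

```bash
python3 look.py 3
```

```text
t 5.025 rack xyz [0.1338 0.1042 0.0918] rpy [-1.578  0.055  3.093] F [46.3 -3.9 24.2] -0.00014674373673462113 [ 0.15  0.5   1.54 -0.    1.05  1.77]
```

View pics/c3.png

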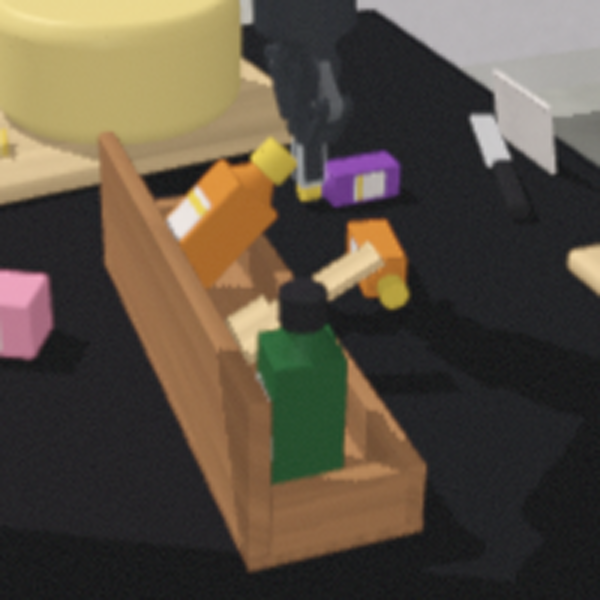

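The push works (bottle now at about 45°), but the cap edge slides up the fingers, and the friction gives 46 N. I need to follow the cap's arc upward, so I ease off in x and move up.

Emit:
servo_tool(deltas="1 -0.5 -0.6 0 0; 1 0 -0.7 0 0; 1 0 -0.7 0 0; 1 0 -0.7 0 0; 1 0 -0.5 0 0")

```text
time_s: 5.7
ee_pos: [0.585, 0.2012, 0.1108]
eef_rot: [-1.571, -0.0, 3.095]
ft_force: [0.1, -0.5, -1.0]
opening: 0.002
```

```bash
python3 look.py 4
```

```text
t 5.7 rack xyz [0.114  0.1031 0.1108] rpy [-1.571 -0.     3.095] F [ 0.1 -0.5 -1. ] 0.0020733951742368346 [0.15 0.48 1.52 0.   1.14 1.77]
```

View pics/c4.png

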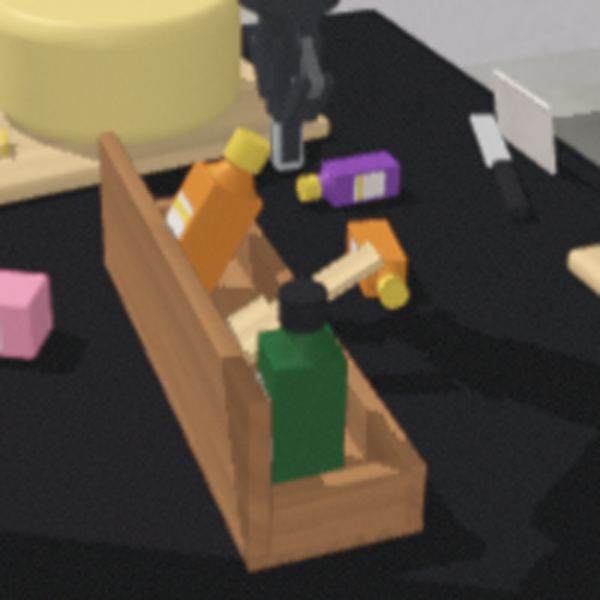

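Forces are near zero and the bottle is at about 57°. I keep following the arc.

Emit:
servo_tool(deltas="1 0.6 -0.3 0 0; 1 0.6 -0.3 0 0; 1 0.7 -0.2 0 0; 1 0.7 -0.2 0 0; 1 0.7 -0.1 0 0")

```text
time_s: 6.38
ee_pos: [0.5513, 0.2028, 0.1209]
eef_rot: [-1.571, -0.002, 3.095]
ft_force: [1.4, 0.6, 0.9]
opening: -0.005
```

```bash
python3 look.py 5
```

```text
t 6.375 rack xyz [0.0802 0.103  0.1209] rpy [-1.571e+00 -2.000e-03  3.095e+00] F [1.4 0.6 0.9] -0.004602839076679404 [0.16 0.42 1.59 0.   1.14 1.78]
```

View pics/c5.png

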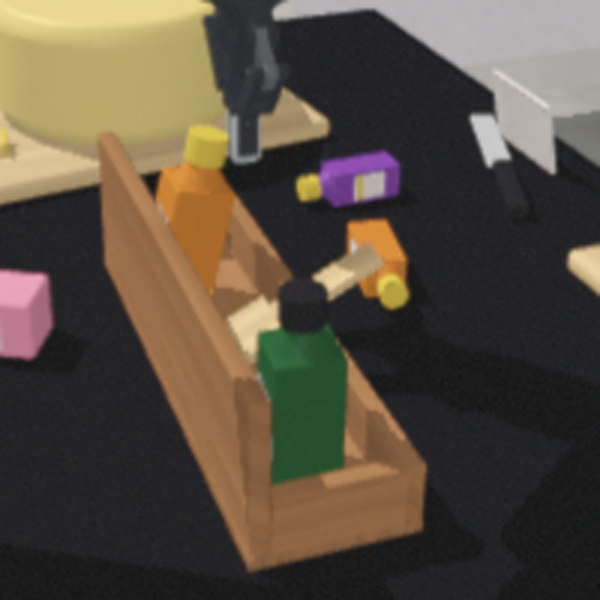

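Emit:
servo_tool(deltas="1 0.6 0 0 0; 1 0.6 0 0 0; 1 0.6 0 0 0; 1 0.6 0 0 0; 1 0.6 0 0 0; 1 0.3 0 0 0; 1 0 0 0 0")

```text
time_s: 7.3
ee_pos: [0.5216, 0.2042, 0.1223]
eef_rot: [-1.571, 0.005, 3.094]
ft_force: [4.9, -0.5, 1.1]
opening: -0.004
```

```bash
python3 look.py 6
```

```text
t 7.3 rack xyz [0.0505 0.103  0.1223] rpy [-1.571  0.005  3.094] F [ 4.9 -0.5  1.1] -0.0038689771031692583 [ 0.17  0.37  1.66 -0.    1.1   1.79]
```

View pics/c6.png

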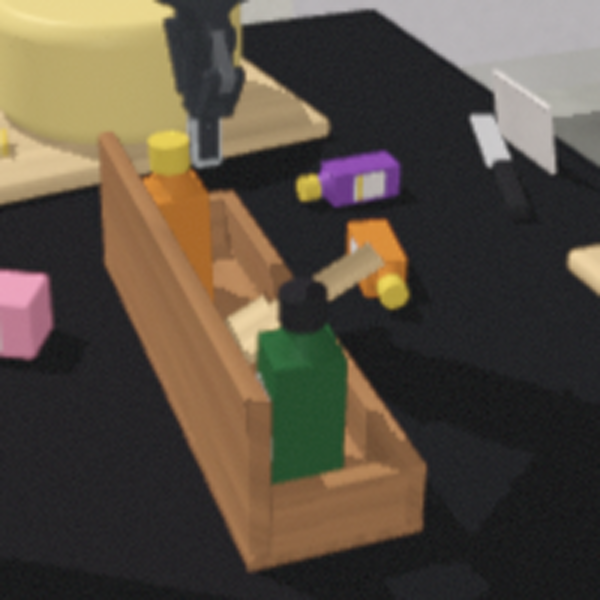

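The bottle is upright and the finger's x matches a flush stand. I draw back.

Emit:
servo_tool(deltas="1 -0.5 0 0 0; 1 -1 0 0 0; 1 -2 0 0 0; 1 -4 0 0 0; 1 -4 -3 0 0; 1 0 -5 0 0; 1 0 -5 0 0; 1 0 0 0 0")

```text
time_s: 8.35
ee_pos: [0.637, 0.1992, 0.2562]
eef_rot: [-1.573, 0.008, 3.094]
ft_force: [-0.7, 0.3, 0.0]
opening: 0.0
```

```bash
python3 look.py 7; python3 - <<'E'
from h import *
from fit import W
q=np.load('rack.npy');S=snap('side','s8');T=snap('top','t8')
y=.1015
P=[(.023+a*.023,y+b*.023,z) for a in(-1,1) for b in(-1,1) for z in(.008,.103)]
P+=[(.023+.015*np.cos(t),y+.015*np.sin(t),z) for t in np.arange(0,6.28,.785) for z in(.12,.142)]
im=cv2.resize(S['img'][120:320,220:420,::-1],None,fx=3,fy=3,interpolation=cv2.INTER_CUBIC)
for u in proj(S,W(q,P)): cv2.circle(im,tuple(int(v) for v in ((u-[220,120])*3+1.5).round()),2,(255,0,255),-1)
cv2.imwrite('pics/ov8.png',im);cv2.imwrite('pics/t8c.png',T['img'][:,:,::-1])
for n in('vinegar','paddle'):
  for p in(S,T):
    for k in spotter.cut_out(p,n): print(n,round(k['score'],2),k['extent'])
E
```

```text
t 8.35 rack xyz [0.166  0.1035 0.2562] rpy [-1.573  0.008  3.094] F [-0.7  0.3  0. ] 0.00020422535715933592 [0.14 0.46 1.19 0.   1.49 1.75]
vinegar 0.94 [304.3, 212.6, 32.5, 69.9]
vinegar 0.94 [367.1, 201.9, 32.0, 27.6]
paddle 0.89 [296.9, 201.8, 53.0, 38.5]
paddle 0.77 [309.4, 159.9, 22.9, 73.6]
```

View pics/ov8.png

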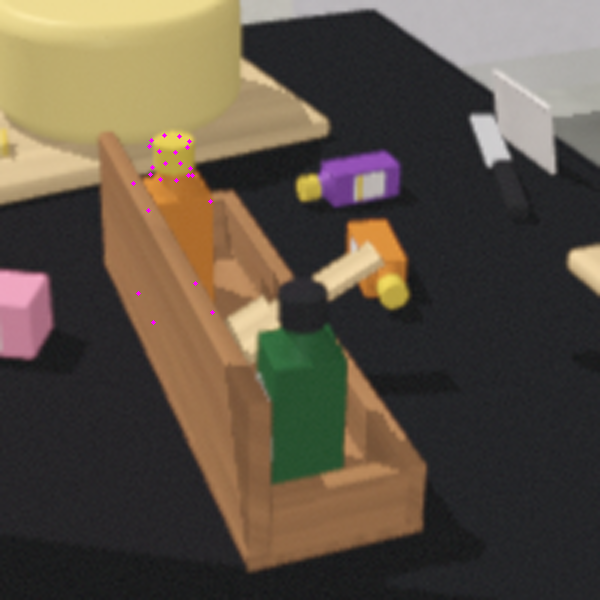

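The flush-standing model overlays the bottle: the cap matches within about 1 px and the front edge agrees. The bystanders haven't moved, and the arm is clear. I hand in.

```bash
python3 -c "
from h import *
r.job_done(); print(r.get_obs()['time_s'])"
```

```text
the job is handed in; nothing more can be done
the job is handed in; nothing more can be done
```

The amber bottle now stands upright by itself on the rack's floor, flush against the back board. I tipped it up by pushing its cap back with the shut fingers, then drew back and handed the job in at about 8.5 s.

- **One correction on the way:** my first level push let the cap edge slide up the fingers and reached about 46 N at the wrist. That is under the 120 N wrist limit. It is above the 40 N limit for the arm or gripper body, but only the fingertips were meant to be in contact. I eased off and followed the cap's arc upward, and readings after that stayed at or below about 5 N.
- **Bottle check:** in the side picture, a model of the bottle standing flush lined up with the real cap within about 1 px, and the front edge agreed too. I did not measure the bottle's position separately beyond this.
- **Bystanders and arm:** the green bottle and paddle were found within about 2 px of where they started in both views. The arm was about 12 cm clear of the bottle in front, with forces near zero.

No check failed or disagreed, and the hand-in gave no verdict.

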